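# Loosen a settled glaze jar and check it on the beam balance

## Task

Take the blue-lidded glaze jar out of its wooden cradle and hold it upside down for a good two seconds to loosen the settled glaze, then lay it back in the cradle the way it lay, let go and take a fresh hold so that you can stand it upright, gently, in the middle of the balance pan. Keep the beam arrested until the jar stands there by itself; then swing the red arrest lever fully over, give the loaded beam a good second to sink and settle, and swing the lever fully back to arrest it, leaving the jar on the pan. Do not push the other things on the bench about.

Things in the scene. Friction and masses are not known exactly. Their poses are not given: they have to be found in the camera images.
- jar: closed glaze jar lying in the cradle: white pot with a grey-blue band, 52 mm across, 85 mm long, and on it a blue lid 56 mm across, 20 mm thick (105 mm in all); 0.2 to 0.4 kg. Origin: centre of its bottom; z runs along its axis towards the lid (z up = upright, z down = upside down)
- jar_grip (a point): point on the jar's axis 45 mm from its bottom (near its balance point), a good place to hold it across the 52 mm
- cradle: fixed wooden cradle, 90 x 100 mm, origin on the bench under its centre. The jar lies level along its y axis, lid towards +y, its bottom 42.5 mm on the -y side. Two V saddles, 72 mm wide, 12 mm thick, stand 30.5 mm either side of the centre along y, tops 11 mm below the jar's axis; 49 mm between them stay free for fingers
- cradle_seat (a point): centre of the cradle on the axis of the lying jar, 60 mm above the bench
- balance: fixed white beam balance, base 180 (x) x 300 (y) x 30 mm; origin on the bench under its middle. In front (-x) stands the red arrest lever. The beam runs along y, 91 mm above the bench, pan at +y 110 mm from the middle, counterweight at -y; two cheeks at the middle reach 105 mm high
- pan_top (a point): centre of the upper face of the round steel pan, 100 mm across, 121 mm above the bench while the beam is arrested; the pan stays level and sinks about 13 mm when a load tips the released beam
- beam (a joint): beam angle, rad: 0 = level (arrested, or empty), grows as the pan sinks, up to 0.12. With the jar on the pan it sinks as soon as it is released
- arrest (a joint): arrest lever angle, rad: 0 = arrested (handle leaning to the balance's +y, the pan side), 0.9 = released (handle leaning as far to the other side, -y). It stays where it is left; turning it back lifts the beam to level
- arrest_tip (a point): centre of the red ball, 24 mm across, on the end of the arrest lever, 118 mm above the bench at both ends of the swing; it can be pinched or pushed from above
- arrest_hinge (a point): point on the lever's hinge axis (the balance's x axis direction) below the ball's arc, 75 mm from the ball's centre, 120 mm in front of the balance's middle and 50 mm to its +y side
- tub_black: bystander, leave alone: white round tub with a black band, 92 mm across, 80 mm high; origin at the centre of its underside
- tub_green: bystander, leave alone: white round tub with a green band and green lid, 84 mm across, 70 mm high; origin at the centre of its underside
- tub_amber: bystander, leave alone: amber round tub with a white lid, 72 mm across, 85 mm high; origin at the centre of its underside
- bowl: bystander, leave alone: small terracotta bowl, 100 mm across, 45 mm high; origin at the centre of its underside
- brush: bystander, leave alone: flat brush lying on the bench, 190 mm long
- spatula: bystander, leave alone: spatula lying on the bench, 200 mm long
- spray: bystander, leave alone: white spray bottle with a red head, 68 mm across, 191 mm high; origin at the centre of its underside
Not all that is in view belongs to the job. What is shaped like the cradle but black is not meant.

How it is judged (in metres and radians):
On the way, in this order (a step that is already met when the one before it is completed fails the run):
1. the jar is held upside down (within 22 degrees) for one and a half seconds (angle between jar's own z axis and vertical above 2.75 rad), for 1.5 s.
2. the jar lies in the cradle again, lid to the same side, let go (angle between jar's own z axis and vertical between 1.45 and 1.69 rad and distance between jar_grip and cradle_seat below 0.018 m and y of jar in the frame of cradle below 0 m and contact force between jar and the fingers below 0.1 N), for 0.2 s.
3. the jar stands upright by itself on the pan, its axis within 25 mm of the pan's centre, the beam still arrested (angle between jar's own z axis and vertical below 0.12 rad and horizontal distance between jar and pan_top below 0.025 m and z of jar in the frame of pan_top between -0.005 and 0.006 m and contact force between jar and the fingers below 0.1 N and value of joint arrest below 0.25 rad), for 0.3 s.
4. the lever is swung over (beyond 0.7 rad) and the loaded beam has sunk (beyond 0.08 rad) for half a second (value of joint arrest above 0.7 rad and value of joint beam above 0.08 rad), for 0.5 s.
At the end, for the whole second after the job is handed in: The jar stands upright (within 7 degrees) and still on the pan, its axis within 25 mm of the pan's centre, the arrest lever is back (below 0.1 rad) and the beam lifted level again (below 0.03 rad) (angle between jar's own z axis and vertical below 0.12 rad and horizontal distance between jar and pan_top below 0.025 m and z of jar in the frame of pan_top between -0.005 and 0.006 m and value of joint arrest below 0.1 rad and value of joint beam below 0.03 rad and linear speed of jar below 0.02 m/s and angular speed of jar below 0.2 rad/s); the robot touches nothing.
It fails at once if the beam is released (lever beyond 0.25 rad) while the jar is not on the pan (value of joint arrest above 0.25 rad and (horizontal distance between jar and pan_top above 0.05 m or angle between jar's own z axis and vertical above 0.5 rad)).
It fails at once if the jar is banged or pressed on the pan (more than 30 N) (contact force between jar and pan above 30 N).
It fails at once if a bystander is pushed about (more than 30 mm) (distance of any of tub_black, tub_green, tub_amber, bowl, brush, spatula, spray from where it was at the start of the episode above 0.03 m).
It also fails if it takes over 72 s, if anything falls off the work surface, if the arm or the gripper's body presses on something with over 40 N, if the wrist force passes 120 N, or if a joint passes its speed limit or range.

## Robot

A 7-joint arm with a two-finger parallel gripper is mounted at the origin on the work surface. World frame = base frame: x ahead of the robot, y to its left, z up, the work surface at z = 0. Lengths are in mm, angles in rad, forces in N, time in s.
With the tool pointing down it reaches from about 425 to 875 mm from the base axis. Payload 4.7 kg.
Tool frame: the origin (TCP) lies at the very end of the fingers, on their centre line; the grasp point (between the pads) lies 19 mm behind it; z points along the fingers, y is the line along which they close (so a half turn about z gives the same grasp; the last joint's range is limited). The gripper opens to 87 mm and grips with 3 to 60 N. Pads are 19 mm wide; open, the fingers measure 117 mm over their backs; the gripper's body (75 mm by 190 mm) begins 51 mm behind the grasp point.
Start: joints at [-1.088, 0.321, -0.07, 1.45, 0.023, 1.371, -0.057], TCP at [293.71, 579.88, 222.587] pointing down, gripper open.
Joint ranges: [-2.86, 2.86], [-0.3, 2.09], [-1.38, 1.24], [0.06, 2.45], [-1.56, 4.7], [0.09, 2.05], [-2.69, 2.69]. Speed limits (rad/s): [2.57, 2.57, 3.14, 3.14, 3.14, 3.14, 3.14].

## Interface

Orientations are given as a unit quaternion [x, y, z, w].
In Python, from bench import read_state, optics, workorder gives the robot as it stands. The module is installed in compiled form; this text tells all that it offers.
- The arm moves only by the tool arm_command, never from a script. Its argument "plan" is one flat list of numbers, 5 for each row, row after row: the shift along the tool's x, y, z in cm, then the turn about the tool's z in degrees, then the finger opening in cm, from 0 to 8.7. In form: [tx, ty, tz, spin, jaw, tx, ty, tz, spin, jaw, ...]. A call has 1 to 8 rows; each row is the pose to reach, as a shift and turn from the pose commanded when the call began, along the tool's axes at that moment; what a row does not reach only later rows make up. A row lasts 1/12 s, in which the tool goes at most 41.7 mm and 7.16 degrees, less where a joint would pass 70% of its speed; a pose out of reach is approached as far as the arm can. A call with a gripper value outside its range is refused whole. The fingers move at their own pace and stop on an object; "squeeze" is the grip in N (left out, the last holds). Time passes only in rows, so rows that repeat a pose let the fingers close. It gives the time, the measured TCP pose, the force, the opening and the grip force at its end, in the units of the state.
- read_state(): the state, without advancing time (a new reading comes with each control period).
- optics.camera(name): name is "scene" or "top"; returns (picture, depth): 400x640x3 uint8, blue, green, red; 400x640 float32, mm along the optical axis (not along the pixel's ray), 0 where there is no reading.
- optics.camera_info(name): a dict with "fx", "fy", "cx", "cy" (pixels), "k1" (the pictures are not rectified: a ray, as slopes to the right and down, at radius r is drawn at 1 + k1 r^2 times it, then the intrinsics apply), "rvec" (rotation vector, rad) and "tvec" (3), from world to camera coordinates, as OpenCV has them. Camera axes: x right, y down, z forward; pixel columns grow to the right and rows downward; lengths in mm; the calibration is good to about 2 mm. A picture is of the moment at which its call begins. camera_info takes no time and is no camera call.
- workorder.hand_in(): hands the job in; it is judged then, once.
The state is a dict: "t": time; "joint_pos": joint angles; "qd": joint speeds; "joint_torque": joint torques, N m; "tool_pos": TCP position; "ee_rot": TCP orientation; "ft_force": force on the tool from outside, world axes, zero at the start; "moment": the same for the moment, N m; "finger_gap": finger opening in mm; "finger_force": force on a finger pad.
Only numpy, scipy, OpenCV 4.12 (cv2) and the standard library are available. Lean on these libraries where they do the work, as an engineer would, in place of code of your own. Each camera call takes 0.05 s, during which the arm holds its last target. There are 200 camera calls.

## Working session

There is one attempt and no reset: what is moved stays moved. The work goes in short steps, Python scripts to look and compute and a tool call to move; the robot and the scene stay as the last step left them, time stands still between calls to the robot, and variables do not carry over. Pictures are saved under pics/ and viewed, at most 10 in all, crops included, and the job is handed in when it is done.

Besides the shell and the picture viewer there is one more tool, called after "Request:" as name(argument=value, ...), one argument or row to a line, values as JSON. arm_command: Moves the arm, as the interface text tells. Its arguments: {"type":"object","properties":{"plan":{"type":"array","items":{"type":"number"}},"squeeze":{"type":"number"}},"required":["plan"]}

```bash
mkdir -p pics; ls; python3 - <<'E'
from bench import read_state, optics, workorder
import cv2
s=read_state(); print(s)
for n in("scene","top"):
    print(n,optics.camera_info(n))
    p,d=optics.camera(n); cv2.imwrite(f"pics/{n}0.png",p); 
E
```

```text
pics
{'t': 0.0, 'joint_pos': array([-1.08794713,  0.32181471, -0.07007425,  1.45165329,  0.02258899,
        1.37079893, -0.05688758]), 'qd': array([ 0.00128696, -0.00044407,  0.00093872,  0.00137137, -0.00022755,
        0.00099334, -0.00020798]), 'joint_torque': array([ 1.76070921e-04, -4.91286206e+01, -4.04068977e-01, -3.12524056e+01,
       -6.39024074e-02,  4.38190112e-02,  1.87051978e-04]), 'tool_pos': array([293.45151488, 579.37706313, 221.47771264]), 'ee_rot': array([ 2.32219855e-01,  9.72662865e-01, -9.27404655e-04, -1.75088564e-04]), 'ft_force': array([-0.47186259,  0.13906687,  0.43203475]), 'moment': array([-0.0343165 , -0.01244412,  0.03707846]), 'finger_force': 0.0, 'finger_gap': 87.11894470986806}
scene {'fx': 364.26986197073563, 'fy': 364.26986197073563, 'cx': 316.4725508076849, 'cy': 198.51888015005045, 'k1': 0.0009141044684256016, 'rvec': array([ 0.88431625,  2.58069549, -0.98767732]), 'tvec': array([ 417.71620808, -168.27109785, 1587.66253192])}
top {'fx': 488.99295175784414, 'fy': 488.99295175784414, 'cx': 318.96511812321467, 'cy': 194.36927587101133, 'k1': -0.13843099638824194, 'rvec': array([ 2.14330819, -2.20160167,  0.10966208]), 'tvec': array([  20.39173884,  554.15223426, 1655.45170944])}
```

View pics/top0.png

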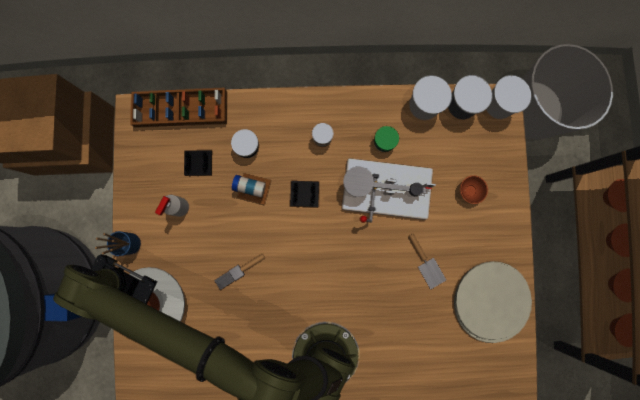

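View pics/scene0.png

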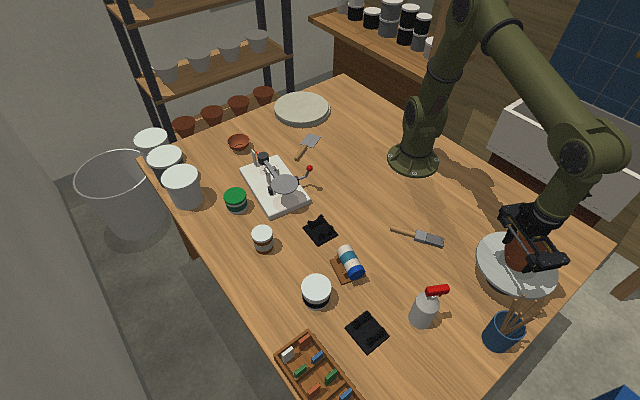

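The top view shows the jar at about (250,187), with its blue lid to the left at (238,184). The black decoy cradles are at (198,163) and (305,193). The pan is at (358,182), the red ball at (363,219) and the balance base runs from (345,160) to (432,218). The scene view agrees.

```bash
cat > h.py <<'E'
from bench import read_state, optics, workorder
import numpy as np, cv2
from scipy.spatial.transform import Rotation as R
def cloud(name):
    p,d=optics.camera(name); i=optics.camera_info(name)
    K=np.array([[i["fx"],0,i["cx"]],[0,i["fy"],i["cy"]],[0,0,1]])
    v,u=np.mgrid[:400,:640]
    n=cv2.undistortPoints(np.stack([u,v],-1).reshape(-1,1,2).astype(float),K,np.array([i["k1"],0,0,0.]))[:,0]
    c=np.c_[n,np.ones(len(n))]*d.reshape(-1,1)
    w=(c-np.ravel(i["tvec"]))@cv2.Rodrigues(np.array(i["rvec"]))[0]
    return p,d,w.reshape(400,640,3)
def hsv(p): return cv2.cvtColor(p,cv2.COLOR_BGR2HSV)
def tool(target,s=None):
    "cm shift in tool axes from measured TCP to world target (mm)"
    s=s or read_state(); return R.from_quat(s["ee_rot"]).inv().apply(np.array(target)-s["tool_pos"])/10
E
python3 - <<'E'
from h import *
p,d,w=cloud("top"); h=hsv(p); ok=d>0
X,Y,Z=w[...,0],w[...,1],w[...,2]
def box(u0,u1,v0,v1):
    m=np.zeros(d.shape,bool); m[v0:v1,u0:u1]=1; return m&ok
def rep(n,m): print(n,m.sum(),w[m].mean(0).round(1),w[m].min(0).round(1),w[m].max(0).round(1))
j=box(225,280,165,210)
print("bench z",np.median(Z[box(260,330,220,260)]))
m=j&(Z>70); rep("jar",m)
q=w[m][:,:2]; c,(ww,hh),a=cv2.minAreaRect(q.astype(np.float32)); print(c,ww,hh,a)
_,_,vt=np.linalg.svd(q-q.mean(0)); print("axis",vt[0],np.degrees(np.arctan2(vt[0,1],vt[0,0])))
ridge=j&(Z>82); rep("ridge",ridge); q=w[ridge][:,:2];_,_,vt=np.linalg.svd(q-q.mean(0));print(np.degrees(np.arctan2(vt[0,1],vt[0,0])))
blue=j&(h[...,0]>105)&(h[...,0]<125)&(h[...,1]>180); rep("lid",blue)
cr=j&(Z>5)&(Z<58)&(h[...,0]<25)&(h[...,1]>60); rep("cradle",cr); print(cv2.minAreaRect(w[j&(Z>5)][:,:2].astype(np.float32)))
pan=box(335,378,160,202)&(Z>115)&(Z<128); rep("pan",pan); print(cv2.minEnclosingCircle(w[pan][:,:2].astype(np.float32)))
red=box(350,378,205,235)&((h[...,0]<8)|(h[...,0]>172))&(h[...,1]>150); rep("ball",red)
base=box(330,445,150,228)&(Z>20)&(Z<40); rep("base",base); print(cv2.minAreaRect(w[base][:,:2].astype(np.float32)))
cw=box(380,445,150,228)&(Z>60); rep("beam etc",cw)
# scene view ball
p,d,w=cloud("scene");h=hsv(p);X,Y,Z=w[...,0],w[...,1],w[...,2]; ok=d>0
red=box(295,325,158,185)&((h[...,0]<8)|(h[...,0]>172))&(h[...,1]>150); rep("ballS",red)
pan=box(260,305,165,200)&(Z>115)&(Z<128); rep("panS",pan)
j=box(325,375,235,290)
blue=j&(h[...,0]>105)&(h[...,0]<125)&(h[...,1]>180); rep("lidS",blue); rep("jarS",j&(Z>70))
def cl(u,v):print()
E
python3 -c "
import cv2;a=cv2.imread('pics/top0.png')[155:225,225:445];b=cv2.imread('pics/scene0.png')[140:290,230:380]
cv2.imwrite('pics/c.png',cv2.resize(a,None,fx=3.6,fy=3.6,interpolation=2)); cv2.imwrite('pics/d.png',cv2.resize(b,None,fx=4,fy=4,interpolation=2))"
```

```text
bench z -1.7300811144789017
jar 433 [585.4 243.8  81.3] [550.  186.   70.3] [623.1 298.   95.8]
(585.8593139648438, 243.78594970703125) 107.04891967773438 51.739479064941406 74.20179748535156
axis [-0.27799389 -0.96058284] -106.14051012845813
ridge 208 [587.3 246.7  85.7] [558.2 188.   82. ] [614.9 295.9  95.8]
74.42038493825247
lid 56 [597.4 284.9  82.1] [575.4 273.4  68.2] [620.1 295.1  95.8]
cradle 381 [579.7 228.   13.3] [510.5 144.2   5. ] [669.1 334.6  57. ]
((588.9150390625, 238.26771545410156), (188.30227661132812, 155.12857055664062), 88.2193374633789)
pan 660 [ 585.1 -122.2  120.2] [ 536.4 -172.1  115. ] [632.7 -73.3 128. ]
((585.0990600585938, -122.29503631591797), 50.05300521850586)
ball 37 [ 463.  -134.9  119.2] [ 454.6 -156.3   -1.4] [ 477.2 -124.   135.1]
base 3098 [ 562.9 -247.1   28.7] [ 459.4 -392.1   20.2] [704.5 -72.2  39.9]
((591.6619873046875, -235.63482666015625), (303.489990234375, 226.57522583007812), 81.59102630615234)
beam etc 450 [ 563.2 -279.7   97.5] [ 535.3 -382.2   60.2] [ 697.3 -196.6  118.6]
ballS 27 [ 465.2 -129.4  123.8] [ 454.4 -140.   113.8] [ 471.6 -119.4  133.2]
panS 433 [ 585.8 -120.6  120. ] [ 537.  -172.4  115.1] [632.7 -70.8 126.3]
lidS 152 [600.  283.2  69. ] [532.4 105.2   1.2] [625.6 302.3  88.9]
jarS 507 [605.4 251.6  80.2] [552.4 189.9  70.1] [716.6 301.6  89. ]
```

View pics/d.png

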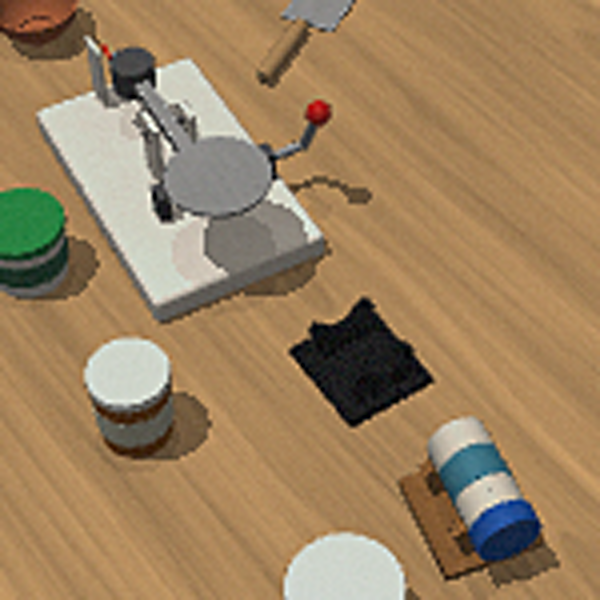

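The close-up shows the lid pointing away from the balance. The fingers have room above the saddles near the jar's bottom. The tool can only spin about its vertical axis, so the jar has to swing in the fingers. Gripping near the bottom lets the lid hang down, and gripping the lid later lets the jar hang upright.

Request:
arm_command(
  plan=[-5,-2.5,-1,10,8.7,-10,-5,-1,20,8.7,-14,-6.6,0,27,8.7,-18,-8.5,0,34,8.7,-22,-10.4,0,41,8.7,-26,-12.3,0,48,8.7,-30,-14.2,0,55,8.7,-34,-16,0,62,8.7],
  squeeze=6,
)

```text
t: 0.87
tool_pos: [498.5, 315.8, 222.7]
ee_rot: [0.672, 0.74, 0.0, -0.0]
ft_force: [0.7, 1.1, 0.3]
finger_gap: 87.3
finger_force: 0.0
```

```bash
python3 - <<'E'
from h import *
s=read_state(); r=R.from_quat(s["ee_rot"]).as_matrix()
print(s["t"],s["tool_pos"],np.degrees(np.arctan2(r[1,0],r[0,0])),r[:,2],s["joint_pos"].round(2),tool([577.3,213.5,150],s))
E
```

```text
0.8667 [498.45442772 315.78275282 222.66917795] 95.49787539590311 [-2.23144204e-05  2.17229674e-04 -9.99999976e-01] [-0.8   0.19  0.22  1.62 -0.04  1.34 -0.48] [-10.93821958   6.86833726   7.2645198 ]
```

Request:
arm_command(
  plan=[-3,2,0,5,8.7,-6,4,0,11,8.7,-8.5,5.4,1,17,8.7,-10.5,6.6,3,21.2,8.7,-10.9,6.9,6,21.2,8.7,-10.9,6.9,9,21.2,8.7,-10.9,6.9,10,21.2,8.7,-10.9,6.9,10,21.2,8.7],
)

```text
t: 1.53
tool_pos: [575.0, 215.7, 119.3]
ee_rot: [0.795, 0.606, -0.003, -0.001]
ft_force: [0.3, -0.8, 0.2]
finger_gap: 87.2
finger_force: 0.0
```

```bash
python3 - <<'E'
from h import *
s=read_state(); r=R.from_quat(s["ee_rot"]).as_matrix()
print(s["t"],s["tool_pos"],np.degrees(np.arctan2(r[1,0],r[0,0])),tool([577.3,213.5,53],s))
p,d,w=cloud("scene"); cv2.imwrite("pics/s1.png",cv2.resize(p[180:320,250:450],None,fx=4,fy=4,interpolation=2))
E
```

```text
1.5333 [574.96361288 215.66297958 119.26249712] 74.66603254459984 [-0.11865249  0.31697049  6.62525535]
```

View pics/s1.png

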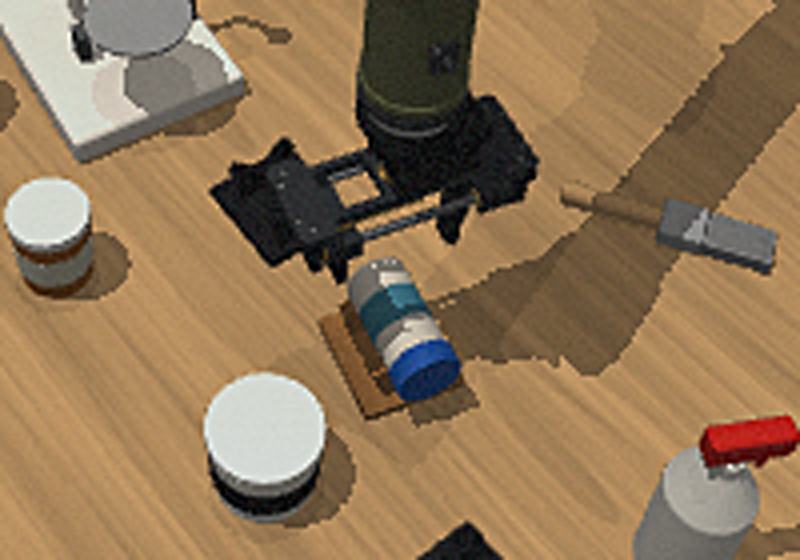

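The fingers straddle the bottom end of the jar, at about (385,270) in the crop. I'll descend.

Request:
arm_command(
  plan=[0,0,2,0,8.7,0,0,4,0,8.7,0,0,5.5,0,8.7,0,0,6.2,0,8.7,0,0,6.4,0,8.7,0,0,6.4,0,8.7],
)

```text
t: 2.08
tool_pos: [578.2, 217.0, 59.9]
ee_rot: [0.795, 0.607, 0.001, 0.0]
ft_force: [0.1, 0.7, 0.0]
finger_gap: 87.1
finger_force: 0.0
```

```bash
python3 - <<'E'
from h import *
s=read_state(); r=R.from_quat(s["ee_rot"]).as_matrix()
print(s["t"],s["tool_pos"],np.degrees(np.arctan2(r[1,0],r[0,0])),tool([577.3,213.5,53],s),s["ft_force"])
E
```

```text
2.0833 [578.16267965 217.0029638   59.93016862] 74.68352529322009 [-0.36151092  0.00842693  0.69257557] [0.10342723 0.65935298 0.00522855]
```

Request:
arm_command(
  plan=[-0.3,0,0.3,0,8.7,-0.3,0,0.6,0,8.7,-0.3,0,0.6,0,6,-0.3,0,0.6,0,5,-0.3,0,0.6,0,4.5,-0.3,0,0.6,0,4.5,-0.3,0,0.6,0,4.5,-0.3,0,0.6,0,4.5],
  squeeze=8,
)

```text
t: 2.75
tool_pos: [576.7, 213.5, 52.8]
ee_rot: [0.795, 0.606, 0.0, 0.0]
ft_force: [-0.3, -0.0, -0.2]
finger_gap: 55.1
finger_force: 0.0
```

Request:
arm_command(
  plan=[0,0,0,0,4.5,0,0,0,0,4.5,0,0,0,0,4.5,0,0,0,0,4.5],
)

```text
t: 3.08
tool_pos: [576.6, 213.5, 52.7]
ee_rot: [0.795, 0.606, 0.0, -0.0]
ft_force: [-1.7, 1.2, 1.8]
finger_gap: 51.8
finger_force: 8.0
```

Gripped at 51.8 mm with 8 N. I'll lift to about z = 180 and look.

Request:
arm_command(
  plan=[0,0,-1,0,4.5,0,0,-2.5,0,4.5,0,0,-4.5,0,4.5,0,0,-6.5,0,4.5,0,0,-8.5,0,4.5,0,0,-10.5,0,4.5,0,0,-12,0,4.5,0,0,-13,0,4.5],
)

```text
t: 3.75
tool_pos: [577.1, 213.3, 184.6]
ee_rot: [0.795, 0.606, 0.001, 0.0]
ft_force: [0.2, -0.8, -3.2]
finger_gap: 51.0
finger_force: 8.0
```

```bash
python3 - <<'E'
from h import *
s=read_state()
print(s["t"],s["tool_pos"],s["ft_force"],s["moment"],s["finger_gap"])
p,d,w=cloud("scene"); cv2.imwrite("pics/s2.png",cv2.resize(p[130:310,270:450],None,fx=3,fy=3,interpolation=2))
E
```

```text
3.75 [577.08338592 213.29410157 184.64762944] [ 0.21272519 -0.83979406 -3.23096421] [-0.10489195  0.00942212 -0.02396916] 51.049631880059465
```

View pics/s2.png

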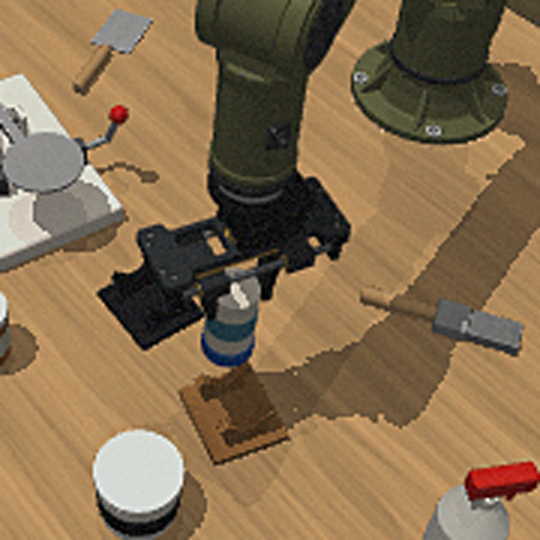

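The jar swung lid-down, with its lid at about (228,345) in the crop. I'll hold it there and measure the tilt.

Request:
arm_command(
  plan=[0,0,-1.5,0,4.5,0,0,-1.5,0,4.5,0,0,-1.5,0,4.5,0,0,-1.5,0,4.5,0,0,-1.5,0,4.5,0,0,-1.5,0,4.5,0,0,-1.5,0,4.5,0,0,-1.5,0,4.5],
)

```text
t: 4.47
tool_pos: [576.5, 213.3, 197.2]
ee_rot: [0.795, 0.606, -0.0, -0.0]
ft_force: [-0.0, 0.5, -2.9]
finger_gap: 51.6
finger_force: 8.0
```

```bash
cat >> h.py <<'E'
def jar(s=None,rad=75):
    "axis estimate from lid and pot pixels in the scene view"
    s=s or read_state(); p,d,w=cloud("scene"); h=hsv(p)
    near=(d>0)&(np.hypot(w[...,0]-s["tool_pos"][0],w[...,1]-s["tool_pos"][1])<rad+40)&(w[...,2]>5)&(w[...,2]<s["tool_pos"][2]+60)
    out={}
    for n,m in dict(lid=(h[...,0]>108)&(h[...,0]<122)&(h[...,1]>190)&(h[...,2]>60),band=(h[...,0]>90)&(h[...,0]<106)&(h[...,1]>60)).items():
        q=w[near&m]; out[n]=(len(q),np.median(q,0).round(1),q.min(0).round(1),q.max(0).round(1)) if len(q) else 0
    return out
E
python3 - <<'E'
from h import *
s=read_state(); print(s["t"],s["tool_pos"],s["ft_force"],s["moment"])
for k,v in jar(s).items(): print(k,*v)
E
```

```text
4.4667 [576.48032964 213.26928628 197.18746043] [-0.02351858  0.54785188 -2.87793037] [-0.05752038  0.03038766 -0.03387771]
lid 32 [590.1 227.9 126. ] [562.9 194.1 113.3] [602.1 234.7 132.4]
band 98 [592.7 225.6 174.5] [543.5 106.5   6. ] [612.1 235.3 248.4]
```

Request:
arm_command(
  plan=[0,0,0,0,4.5,0,0,0,0,4.5,0,0,0,0,4.5,0,0,0,0,4.5,0,0,0,0,4.5,0,0,0,0,4.5,0,0,0,0,4.5,0,0,0,0,4.5],
)

```text
t: 5.18
tool_pos: [576.7, 213.4, 197.7]
ee_rot: [0.795, 0.606, 0.0, 0.0]
ft_force: [-0.8, 0.1, -3.7]
finger_gap: 51.1
finger_force: 8.0
```

Request:
arm_command(
  plan=[0,0,0,0,4.5,0,0,0,0,4.5,0,0,0,0,4.5,0,0,0,0,4.5,0,0,0,0,4.5,0,0,0,0,4.5,0,0,0,0,4.5,0,0,0,0,4.5],
)

```text
t: 5.85
tool_pos: [576.7, 213.4, 197.7]
ee_rot: [0.795, 0.606, 0.0, -0.0]
ft_force: [0.6, 0.7, -3.7]
finger_gap: 51.4
finger_force: 8.0
```

```bash
python3 - <<'E'
from h import *
s=read_state(); print(s["t"],s["tool_pos"],s["ft_force"],s["moment"],s["finger_gap"])
for k,v in jar(s).items(): print(k,*v)
p,d,w=cloud("top"); m=(d>0)&(abs(w[...,0]-583)<60)&(abs(w[...,1]-234)<60)&(w[...,2]>15)&(w[...,2]<60)
print(m.sum(),w[m].min(0),w[m].max(0))
p,d,w=cloud("scene"); 
a=np.array([.2706,.9627]); r=(w[...,:2]-[583.2,234.2]); sy=r@a; sx=r@np.array([a[1],-a[0]])
m=(d>0)&(abs(sx)<60)&(abs(sy)<65)&(w[...,2]<60)
for y0 in range(-60,60,5):
    k=m&(sy>=y0)&(sy<y0+5); print(y0,k.sum(),np.percentile(w[k][:,2],[5,50,98]).round(0), sx[k&(w[...,2]>7)].min(initial=99).round(0), sx[k&(w[...,2]>7)].max(initial=-99).round(0))
E
```

```text
5.85 [576.66652628 213.36189949 197.69009691] [ 0.57047782  0.74538576 -3.74744871] [-0.0554084   0.02790799 -0.03314645] 51.423810031452426
lid 27 [597.4 223.3 125.1] [563.3 195.2 111.7] [602.9 235.4 133.5]
band 92 [593.8 225.8 172.7] [538.5 105.4   7.1] [611.7 235.6 256. ]
10 [540.7631835  185.30480923  15.27570065] [618.05774112 203.64418914  47.01908334]
-60 26 [-3. -1.  3.] 99.0 -99.0
-55 15 [-4. -0.  7.] 40.0 40.0
-50 21 [-5.  7. 11.] -14.0 38.0
-45 21 [-4.  3. 10.] 25.0 44.0
-40 27 [-4.  7. 43.] -39.0 42.0
-35 50 [-3. 22. 45.] -44.0 44.0
-30 84 [ 0. 20. 47.] -43.0 43.0
-25 81 [-2.  9. 41.] -45.0 42.0
-20 43 [-4.  7. 11.] -41.0 44.0
-15 47 [-2.  6. 13.] -42.0 39.0
-10 46 [-4.  8. 13.] -43.0 45.0
-5 41 [-2.  8. 13.] -37.0 40.0
0 50 [-2.  8. 12.] -40.0 46.0
5 39 [-4.  7. 12.] -46.0 44.0
10 26 [-4.  6. 11.] -24.0 43.0
15 20 [-3.  1. 12.] -6.0 42.0
20 26 [-2.  2. 28.] -43.0 43.0
25 51 [-2. 24. 47.] -43.0 40.0
30 67 [-2. 14. 45.] -44.0 44.0
35 99 [-2. 13. 46.] -42.0 44.0
40 53 [-4.  8. 13.] -44.0 42.0
45 79 [-3.  6. 13.] -43.0 41.0
50 56 [-5. -0. 11.] -29.0 -18.0
55 53 [-4. -1.  3.] 99.0 -99.0
```

The cradle geometry confirms my estimate: the saddles are at ±30 mm and the base is low. The jar has been upside down for about 2.1 s. Next I move beyond the +y saddle and lower, so that saddle can tip the jar back to lying.

Request:
arm_command(
  plan=[1.5,0,0,0,4.5,3,0,0,0,4.5,5,0,0,0,4.5,7,0,0,0,4.5,8.5,0,1,0,4.5,9.3,0,3,0,4.5,9.6,0,5,0,4.5,9.6,0,7,0,4.5],
)

```text
t: 6.67
tool_pos: [601.7, 310.6, 126.4]
ee_rot: [0.794, 0.608, 0.001, -0.001]
ft_force: [-0.0, -0.5, -3.7]
finger_gap: 51.5
finger_force: 8.0
```

Request:
arm_command(
  plan=[0,0,1,0,4.5,0,0,1.7,0,4.5,0,0,2,0,4.5,0,0,2,0,4.5],
)

```text
t: 7.0
tool_pos: [602.2, 306.3, 107.6]
ee_rot: [0.795, 0.606, 0.0, -0.0]
ft_force: [1.0, -0.4, -4.5]
finger_gap: 51.6
finger_force: 8.0
```

```bash
python3 - <<'E'
from h import *
s=read_state(); print(s["t"],s["tool_pos"],s["ft_force"],s["moment"],s["finger_gap"])
print("sy",(s["tool_pos"][:2]-[583.2,234.2])@[.2706,.9627])
for k,v in jar(s).items(): print(k,*v)
p,d,w=cloud("scene"); cv2.imwrite("pics/s3.png",cv2.resize(p[160:310,270:450],None,fx=3.5,fy=3.5,interpolation=2))
E
```

```text
7.0 [602.21629665 306.33930363 107.5855942 ] [ 0.96657235 -0.43105247 -4.46868103] [-0.08170997  0.06038654  0.04369392] 51.56683535238006
sy 74.59431747822498
lid 24 [619.2 315.5  36.2] [588.7 282.8  22.9] [628.5 325.5  43.5]
band 76 [621.2 319.4  79.4] [571.7 284.4   5.8] [671.9 404.6 135.2]
```

View pics/s3.png

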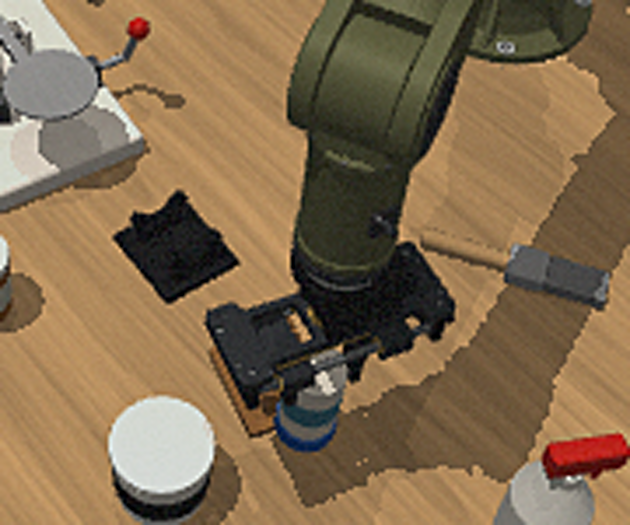

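The jar hangs lid-down just beyond the cradle's +y end, with the lid at about (305,435). Next is the tipping arc over the saddle.

Request:
arm_command(
  plan=[-1,0,0,0,4.5,-1.8,0,0,0,4.5,-2.5,0,0,0,4.5,-3.2,0,0,0,4.5,-3.9,0,0,0,4.5,-4.6,0,0.1,0,4.5,-5.3,0,0.2,0,4.5,-5.3,0,0.2,0,4.5],
)

```text
t: 7.77
tool_pos: [588.0, 252.5, 105.6]
ee_rot: [0.796, 0.605, -0.0, 0.0]
ft_force: [0.7, 1.2, -1.6]
finger_gap: 51.3
finger_force: 8.0
```

```bash
python3 - <<'E'
from h import *
s=read_state(); print(s["t"],s["tool_pos"],s["ft_force"],s["moment"],s["finger_gap"])
a=np.array([.2706,.9627]);print("sy",(s["tool_pos"][:2]-[583.2,234.2])@a)
for k,v in jar(s).items(): print(k,v[0],v[1],(v[1][:2]-[583.2,234.2])@a)
E
```

```text
7.7667 [587.95994904 252.45138817 105.60948746] [ 0.74860728  1.15266855 -1.56548171] [ 0.03487954 -0.10614233 -0.07287772] 51.319574719633096
sy 18.858653600140055
lid 34 [613.7 307.8  56.5] 79.10802000000002
band 149 [605.7 281.1  97. ] 51.23913000000003
```

Forces are low and the tilt is about 35°. Continuing down the arc.

Request:
arm_command(
  plan=[-0.9,0,0.5,0,4.5,-1.9,0,1.2,0,4.5,-2.5,0,1.7,0,4.5,-3,0,2.3,0,4.5,-3.4,0,2.8,0,4.5,-3.7,0,3.4,0,4.5,-3.9,0,3.8,0,4.5,-3.9,0,3.8,0,4.5],
)

```text
t: 8.48
tool_pos: [577.5, 215.4, 66.5]
ee_rot: [0.796, 0.606, -0.001, 0.0]
ft_force: [-0.0, -2.0, 1.0]
finger_gap: 51.3
finger_force: 8.0
```

```bash
python3 - <<'E'
from h import *
s=read_state(); print(s["t"],s["tool_pos"],s["ft_force"],s["moment"],s["finger_gap"])
a=np.array([.2706,.9627]);print("sy",(s["tool_pos"][:2]-[583.2,234.2])@a)
for k,v in jar(s).items(): print(k,v[0],v[1],(v[1][:2]-[583.2,234.2])@a)
E
```

```text
8.4833 [577.47459435 215.42293023  66.49555011] [-0.00636301 -2.03374609  0.95471039] [-0.68835605 -0.05688387 -0.10137081] 51.26831080071577
sy -19.62597983588368
lid 51 [602.  293.6  73.9] 62.27166000000002
band 146 [594.1 244.4  86.5] 12.769080000000011
```

Request:
arm_command(
  plan=[-0.2,0,0.4,0,4.5,-0.3,0,0.8,0,4.5,-0.4,0,1.1,0,4.5,-0.4,0,1.3,0,4.5,-0.4,0,1.3,0,4.5],
)

```text
t: 8.95
tool_pos: [576.7, 212.9, 54.2]
ee_rot: [0.795, 0.606, -0.0, 0.0]
ft_force: [1.2, -3.1, -0.0]
finger_gap: 51.6
finger_force: 8.0
```

```bash
python3 - <<'E'
from h import *
s=read_state(); print(s["t"],s["tool_pos"],s["ft_force"],s["moment"],s["finger_gap"])
a=np.array([.2706,.9627]);print("sy",(s["tool_pos"][:2]-[583.2,234.2])@a)
for k,v in jar(s).items(): print(k,v[0],v[1],v[2:],(v[1][:2]-[583.2,234.2])@a)
E
```

```text
8.95 [576.68699044 212.91464091  54.16143354] [ 1.16793279 -3.1484689  -0.03925399] [-0.72556114 -0.29652972 -0.09893256] 51.582068490029805
sy -22.25383558000487
lid 63 [602.6 290.8  76. ] (array([575.2, 275.7,  33.4]), array([627.6, 304.6,  91.2])) 59.73846000000002
band 136 [591.3 237.4  80.3] (array([544.8, 216.5,  49.9]), array([613.4, 296.7,  98.3])) 5.272499999999992
```

Request:
arm_command(
  plan=[-0.2,0,0.1,0,4.5,-0.5,0,0.1,0,4.5,-0.5,0,0.1,0,4.5,-0.5,0,0.1,0,5.5,-0.5,0,0.1,0,6.5,-0.5,0,0.1,0,7.5,-0.5,0,0.1,0,8.7,-0.5,0,0.1,0,8.7],
)

```text
t: 9.67
tool_pos: [575.0, 208.6, 53.5]
ee_rot: [0.795, 0.606, -0.0, -0.0]
ft_force: [-0.2, -1.1, 0.7]
finger_gap: 73.7
finger_force: 0.0
```

Request:
arm_command(
  plan=[0,0,0,0,8.7,0,0,0,0,8.7,0,0,0,0,8.7,0,0,-1,0,8.7,0,0,-4,0,8.7,0,0,-7,0,8.7,0,0,-9,0,8.7,0,0,-9.5,0,8.7],
)

```text
t: 10.33
tool_pos: [577.9, 209.3, 154.0]
ee_rot: [0.795, 0.606, 0.004, 0.001]
ft_force: [1.5, 0.4, -0.2]
finger_gap: 87.1
finger_force: 0.0
```

```bash
python3 - <<'E'
from h import *
s=read_state(); print(s["t"],s["tool_pos"],s["ft_force"],s["finger_gap"])
a=np.array([.2706,.9627]);b=np.array([.9627,-.2706])
for k,v in jar(s).items(): print(k,v[0],v[1],v[2:],(v[1][:2]-[583.2,234.2])@a)
for n in("top","scene"):
    p,d,w=cloud(n);h=hsv(p);r=w[...,:2]-[583.2,234.2]; sy=r@a; sx=r@b
    m=(d>0)&(abs(sx)<45)&(abs(sy)<85)&(w[...,2]>70)&(w[...,2]<100)
    print(n,m.sum(),[ (y,int((m&(abs(sy-y)<5)).sum()),np.percentile(w[m&(abs(sy-y)<5)][:,2],90).round(0)) for y in range(-65,85,10) if (m&(abs(sy-y)<5)).sum()>3])
    l=(h[...,0]>108)&(h[...,0]<122)&(h[...,1]>190)&m; print(np.percentile(sy[l],[2,50,98]),np.percentile(sx[l],[2,50,98]))
    if n=="scene": cv2.imwrite("pics/s4.png",cv2.resize(p[160:310,270:450],None,fx=3.5,fy=3.5,interpolation=2))
E
```

```text
10.3333 [577.92526853 209.34962199 154.01331088] [ 1.49574794  0.43173631 -0.1865654 ] 87.11026224215851
lid 60 [601.7 287.1  77.5] (array([573.5, 273.1,  37.2]), array([625.1, 300.4,  88.4])) 55.932930000000034
band 145 [591.9 232.7  80.8] (array([528.6,  94.8,   5.4]), array([631. , 300.2, 206.8])) 0.9101699999999815
top 11 [(-45, 10, np.float64(81.0))]Traceback (most recent call last):
  File "<stdin>", line 9, in <module>
    return _quantile_unchecked(
        a, q, axis, out, overwrite_input, method, keepdims, weights)
    return _ureduce(a,
                    func=_quantile_ureduce_func,
    ...<5 lines>...
                    overwrite_input=overwrite_input,
                    method=method)
    r = func(a, **kwargs)
    result = _quantile(arr,
                       quantiles=q,
    ...<2 lines>...
                       out=out,
                       weights=wgt)
    slices_having_nans = np.isnan(arr[-1, ...])
                                  ~~~^^^^^^^^^
IndexError: index -1 is out of bounds for axis 0 with size 0
```

```bash
python3 - <<'E'
from h import *
a=np.array([.2706,.9627]);b=np.array([.9627,-.2706])
p,d,w=cloud("scene");h=hsv(p);r=w[...,:2]-[583.2,234.2]; sy=r@a; sx=r@b
m=(d>0)&(abs(sx)<45)&(abs(sy)<85)&(w[...,2]>70)&(w[...,2]<100)
print(m.sum(),[ (y,int((m&(abs(sy-y)<5)).sum()),np.percentile(w[m&(abs(sy-y)<5)][:,2],90).round(0)) for y in range(-65,85,10) if (m&(abs(sy-y)<5)).sum()>3])
l=(h[...,0]>108)&(h[...,0]<122)&(h[...,1]>190)&m; print(np.percentile(sy[l],[2,50,98]),np.percentile(sx[l],[2,50,98]))
cv2.imwrite("pics/s4.png",cv2.resize(p[160:310,270:450],None,fx=3.5,fy=3.5,interpolation=2))
print(tool([*(np.array([583.2,234.2])+53*a),154]))
E
```

```text
431 [(-45, 5, np.float64(83.0)), (-35, 36, np.float64(86.0)), (-25, 34, np.float64(85.0)), (-15, 36, np.float64(85.0)), (-5, 37, np.float64(85.0)), (5, 38, np.float64(86.0)), (15, 42, np.float64(85.0)), (25, 39, np.float64(85.0)), (35, 42, np.float64(85.0)), (45, 38, np.float64(85.0)), (55, 40, np.float64(86.0)), (65, 44, np.float64(85.0))]
[46.27104956 52.93179405 63.61705231] [-22.11928853   5.08547463  25.03145396]
[ 7.98428966  0.12224822 -0.517865  ]
```

View pics/s4.png

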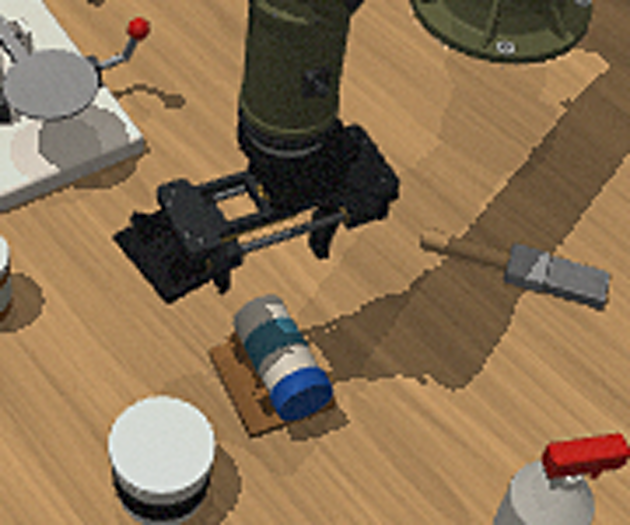

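The jar lies level in the cradle with its lid centre about 53 mm to +y. Now a fresh hold across the lid.

Request:
arm_command(
  plan=[1.5,0,-0.5,0,8.7,3.5,0,-0.5,0,8.7,5.5,0,-0.5,0,8.7,7.3,0,-0.5,0,8.7,8.1,0,0,0,8.7,8.1,0,1,0,8.7,8.1,0,2,0,8.7,8.1,0,2,0,8.7],
)

```text
t: 11.15
tool_pos: [594.8, 283.8, 124.4]
ee_rot: [0.796, 0.606, -0.004, 0.0]
ft_force: [-0.1, -0.2, -0.3]
finger_gap: 86.9
finger_force: 0.0
```

Request:
arm_command(
  plan=[0,0,0,0,8.7,0,0,0,0,8.7],
)

```text
t: 11.32
tool_pos: [596.9, 285.1, 128.5]
ee_rot: [0.796, 0.606, -0.0, 0.0]
ft_force: [0.0, 0.1, 0.7]
finger_gap: 86.9
finger_force: 0.0
```

```bash
python3 - <<'E'
from h import *
a=np.array([.2706,.9627]); s=read_state(); r=R.from_quat(s["ee_rot"]).as_matrix()
print(s["t"],s["tool_pos"],np.degrees(np.arctan2(r[1,0],r[0,0])),tool([*(np.array([583.2,234.2])+54*a),45]))
E
```

```text
11.3167 [596.90768257 285.13201969 128.49979257] 74.54362651565206 [0.13125155 0.05981942 8.3498885 ]
```

Request:
arm_command(
  plan=[0.1,0,2,0,8.7,0.1,0,4,0,8.7,0.1,0,6,0,8.7,0.1,0,7.5,0,8.7,0.1,0,8.2,0,8.7,0.1,0,8.3,0,8.7,0.1,0,8.3,0,7,0.1,0,8.3,0,6],
  squeeze=10,
)

```text
t: 11.98
tool_pos: [598.1, 287.9, 47.2]
ee_rot: [0.795, 0.606, 0.001, 0.0]
ft_force: [-0.2, 0.1, 0.5]
finger_gap: 79.9
finger_force: 0.0
```

Request:
arm_command(
  plan=[0,0,0,0,5,0,0,0,0,4.8,0,0,0,0,4.8,0,0,0,0,4.8,0,0,0,0,4.8,0,0,0,0,4.8],
)

```text
t: 12.48
tool_pos: [597.9, 287.8, 46.3]
ee_rot: [0.795, 0.606, 0.001, 0.0]
ft_force: [1.8, 0.4, 1.4]
finger_gap: 55.1
finger_force: 10.0
```

Request:
arm_command(
  plan=[0,0,-0.7,0,4.8,-0.2,0,-1.4,0,4.8,-0.4,0,-2.1,0,4.8,-0.7,0,-2.8,0,4.8,-1,0,-3.5,0,4.8,-1.3,0,-4.1,0,4.8,-1.7,0,-4.7,0,4.8,-2.1,0,-5.3,0,4.8],
)

```text
t: 13.15
tool_pos: [591.2, 267.0, 99.3]
ee_rot: [0.795, 0.606, 0.0, -0.0]
ft_force: [-0.7, 0.1, -2.8]
finger_gap: 55.4
finger_force: 10.0
```

Request:
arm_command(
  plan=[-0.6,0,-0.6,0,4.8,-1.1,0,-1.1,0,4.8,-1.7,0,-1.6,0,4.8,-2.3,0,-2,0,4.8,-3.3,0,-2.8,0,4.8,-4.3,0,-4,0,4.8,-5,0,-6,0,4.8,-5.5,0,-8,0,4.8],
)

```text
t: 13.82
tool_pos: [576.4, 211.9, 179.6]
ee_rot: [0.796, 0.606, -0.001, 0.0]
ft_force: [0.5, -0.3, -2.4]
finger_gap: 55.0
finger_force: 10.0
```

Request:
arm_command(
  plan=[0,0,-2,0,4.8,0,0,-4,0,4.8,0,0,-6,0,4.8,0,0,-7.5,0,4.8,0,0,-8.5,0,4.8,0,0,-9,0,4.8,0,0,-9,0,4.8,0,0,-9,0,4.8],
)

```text
t: 14.48
tool_pos: [576.6, 213.9, 268.2]
ee_rot: [0.795, 0.606, -0.0, -0.0]
ft_force: [0.7, -0.4, -4.4]
finger_gap: 54.9
finger_force: 10.0
```

```bash
python3 - <<'E'
from h import *
s=read_state(); r=R.from_quat(s["ee_rot"]).as_matrix()
print(s["t"],s["tool_pos"],s["ft_force"],s["moment"],s["finger_gap"],s["joint_pos"].round(2))
for k,v in jar(s).items(): print(k,v)
p,d,w=cloud("scene");cv2.imwrite("pics/s5.png",cv2.resize(p[100:300,230:470],None,fx=3,fy=3,interpolation=2))
E
```

```text
14.4833 [576.61305461 213.92579491 268.16911271] [ 0.74946766 -0.40089523 -4.42330492] [-0.02571163  0.02008089 -0.0120737 ] 54.856791562816156 [-0.68  0.23  0.34  1.49 -0.08  1.44 -0.61]
lid (32, array([580.4, 225.3, 280.8]), array([561.5, 194.5, 270. ]), array([604.3, 241. , 297.9]))
band (64, array([592.8, 201.4, 224.8]), array([539.1, 104.4,   5.3]), array([612.3, 233. , 315. ]))
```

View pics/s5.png

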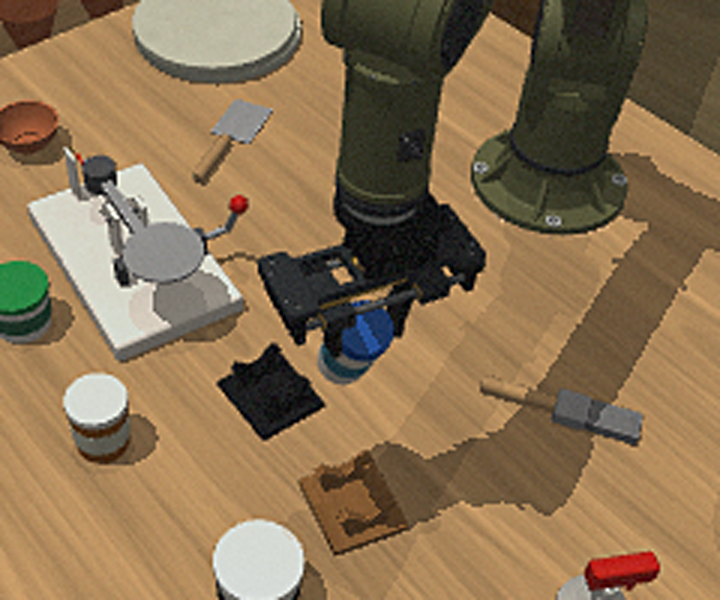

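The jar hangs roughly upright and the cradle is empty. I'll carry it over to the pan smoothly.

Request:
arm_command(
  plan=[-1,0.3,0,0,4.8,-2.5,0.8,0,0,4.8,-4.5,1.4,0,0,4.8,-6.8,2.1,0,0,4.8,-9.3,2.8,0,0,4.8,-11.8,3.6,0,0,4.8,-14.3,4.3,0,0,4.8,-16.8,5.1,0,0,4.8],
)

```text
t: 15.25
tool_pos: [580.9, 35.1, 268.5]
ee_rot: [0.796, 0.606, -0.0, 0.0]
ft_force: [0.4, -0.2, -3.7]
finger_gap: 55.3
finger_force: 10.0
```

Request:
arm_command(
  plan=[-2.5,0.8,0,0,4.8,-5,1.5,0,0,4.8,-7.5,2.2,0,0,4.8,-10,3,0,0,4.8,-12,3.6,0,0,4.8,-13.5,4.1,0,0,4.8,-14.5,4.4,0,0,4.8,-15,4.6,0,0,4.8],
)

```text
t: 15.92
tool_pos: [585.2, -121.6, 268.6]
ee_rot: [0.797, 0.605, -0.001, 0.0]
ft_force: [1.1, 0.5, -3.4]
finger_gap: 55.4
finger_force: 10.0
```

Request:
arm_command(
  plan=[-0.3,0,0,0,4.8,-0.4,0,0,0,4.8,-0.4,0,0,0,4.8,-0.4,0,0,0,4.8,-0.4,0,0,0,4.8,-0.4,0,0,0,4.8,-0.4,0,0,0,4.8,-0.4,0,0,0,4.8],
)

```text
t: 16.58
tool_pos: [585.3, -121.6, 268.7]
ee_rot: [0.795, 0.607, 0.0, -0.0]
ft_force: [0.2, -0.2, -3.0]
finger_gap: 55.0
finger_force: 10.0
```

```bash
cat >> h.py <<'E'
def upright(q0):
    "band pixels at each height of a standing/hanging jar near q0 (x,y): fit vertical trend of the visible surface"
    for n in("scene","top"):
        p,d,w=cloud(n); h=hsv(p)
        m=(d>0)&(np.hypot(w[...,0]-q0[0],w[...,1]-q0[1])<45)&(w[...,2]>128)
        hue=h[...,0]; c=((hue>88)&(hue<122)&(h[...,1]>70))
        lid=m&(hue>108)&(hue<122)&(h[...,1]>190); band=m&(hue>88)&(hue<107)&(h[...,1]>60)
        for k,mm in(("lid",lid),("band",band)):
            q=w[mm]
            if len(q)>5: print(n,k,len(q),np.median(q,0).round(1),np.percentile(q,5,0).round(1),np.percentile(q,95,0).round(1))
E
python3 - <<'E'
from h import *
s=read_state(); print(s["t"],s["tool_pos"],s["ft_force"],s["moment"],s["finger_gap"],s["joint_pos"].round(2),tool([585.1,-122,220]))
upright(s["tool_pos"][:2])
p,d,w=cloud("scene");cv2.imwrite("pics/s6.png",cv2.resize(p[80:240,200:400],None,fx=4,fy=4,interpolation=2)[:600])
E
```

```text
16.5833 [ 585.26166734 -121.55298825  268.68732387] [ 0.2474232  -0.19789637 -2.98290476] [-0.05083813  0.12474785 -0.00130438] 55.030589416914694 [-0.31  0.2   0.55  1.54 -0.11  1.43 -0.02] [-4.78887667e-02 -4.16131940e-03  4.86872714e+00]
scene lid 51 [ 590.  -122.9  291.6] [ 561.1 -142.7  267.5] [622.9 -96.7 439.6]
scene band 158 [ 598.2 -115.1  322.4] [ 555.  -146.5  213.8] [621.8 -87.2 468.9]
```

View pics/s6.png

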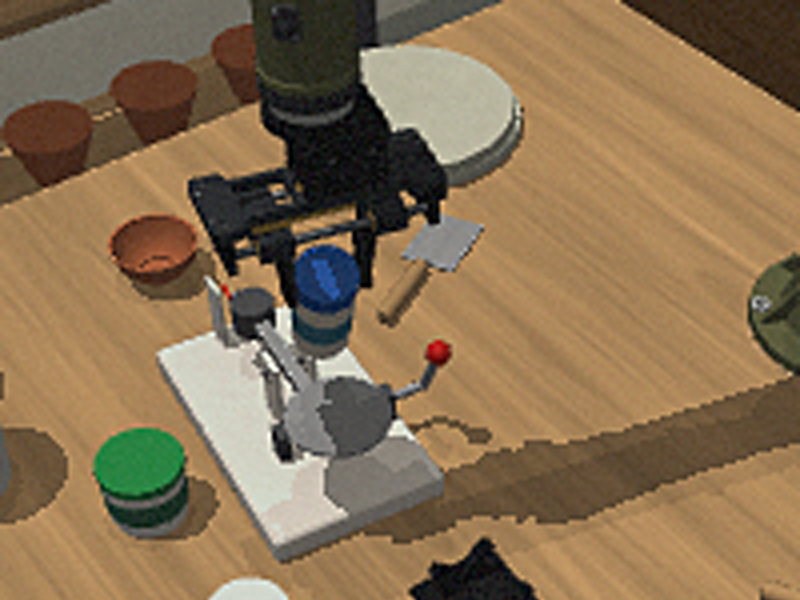

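The jar hangs vertically over the pan region, at about (325,300) in the crop. Lowering.

Request:
arm_command(
  plan=[0,0,1,0,4.8,0,0,2.2,0,4.8,0,0,3.4,0,4.8,0,0,4.4,0,4.8,0,0,5,0,4.8,0,0,5.3,0,4.8,0,0,5.4,0,4.8,0,0,5.4,0,4.8],
  squeeze=7,
)

```text
t: 17.4
tool_pos: [585.2, -121.9, 214.6]
ee_rot: [0.795, 0.606, -0.0, 0.0]
ft_force: [-0.7, 0.0, -3.7]
finger_gap: 55.6
finger_force: 7.0
```

```bash
python3 - <<'E'
from h import *
s=read_state(); print(s["t"],s["tool_pos"],s["ft_force"],s["moment"],tool([585.1,-122,205]))
upright(s["tool_pos"][:2])
p,d,w=cloud("scene");u=w[80:240,200:400]
h=hsv(p);m=(d>0)&(np.hypot(w[...,0]-585,w[...,1]+122)<40)&(w[...,2]<200)&(w[...,2]>122)&(h[...,2]>90)
q=w[m]; print(len(q),[(z,q[abs(q[:,2]-z)<5].mean(0).round(0),(abs(q[:,2]-z)<5).sum()) for z in range(125,200,10)])
E
```

```text
17.4 [ 585.24605151 -121.90471537  214.56678143] [-0.66785081  0.0445946  -3.66772479] [ 0.00193484  0.08924339 -0.01528257] [-0.01301038 -0.0115469   0.95667893]
scene lid 33 [ 583.6 -122.4  238.9] [ 556.8 -146.   213.4] [615.  -96.6 399.7]
scene band 130 [ 597.8 -117.3  240.2] [ 560.9 -147.1  158.5] [621.1 -87.8 418.3]
37 [(125, array([ 577., -143.,  123.]), np.int64(2)), (135, array([ 594., -139.,  138.]), np.int64(3)), (145, array([ 592., -137.,  147.]), np.int64(9)), (155, array([ 594., -137.,  153.]), np.int64(3)), (165, array([nan, nan, nan]), np.int64(0)), (175, array([nan, nan, nan]), np.int64(0)), (185, array([ 597., -118.,  187.]), np.int64(6)), (195, array([ 595., -116.,  194.]), np.int64(14))]<stdin>:6: RuntimeWarning: Mean of empty slice.
  ret = um.true_divide(
```

```bash
python3 - <<'E'
from h import *
s=read_state()
p,d,w=cloud("scene");h=hsv(p);X,Y,Z=np.moveaxis(w,2,0)
near=(d>0)&(np.hypot(X-585,Y+122)<50)
lid=near&(h[...,0]>108)&(h[...,0]<122)&(h[...,1]>190)&(Z>200)&(Z<250)
v,u=np.nonzero(lid); print(len(u),np.median(u),np.median(v),u.min(),u.max(),v.min(),v.max())
# row-wise centre of jar in image: pixels of jar body by depth
i=optics.camera_info("scene")
def proj(q): 
    K=np.array([[i["fx"],0,i["cx"]],[0,i["fy"],i["cy"]],[0,0,1]]);return cv2.projectPoints(np.array([q],float),np.array(i["rvec"]),np.array(i["tvec"]),K,np.array([i["k1"],0,0,0.]))[0].ravel().round(1)
for z in (240,220,200,180,160,140): print(z,proj([585.1,-122,z]))
body=near&(Z>130)&(Z<205)
for r in range(165,205):
    c=np.nonzero(body[r])[0]
    if len(c): print(r,c.min(),c.max(),(c.min()+c.max())/2,np.median(Z[r,c]).round(),end=" | ")
cv2.imwrite("pics/s7.png",cv2.resize(p[120:210,250:350],None,fx=6,fy=6,interpolation=2))
E
```

```text
32 282.0 162.5 275 292 154 169
240 [281.9 158.4]
220 [282.3 162.8]
200 [282.6 167.1]
180 [283.  171.3]
160 [283.3 175.4]
140 [283.7 179.4]
168 288 288 288.0 200.0 | 169 274 288 281.0 199.0 | 170 274 288 281.0 198.0 | 171 274 288 281.0 189.0 | 172 274 288 281.0 182.0 | 173 274 287 280.5 179.0 | 174 274 287 280.5 173.0 | 175 274 287 280.5 166.0 | 176 274 287 280.5 155.0 | 177 275 286 280.5 150.0 | 178 276 285 280.5 144.0 | 179 277 284 280.5 137.0 | 180 280 282 281.0 134.0 |
```

View pics/s7.png

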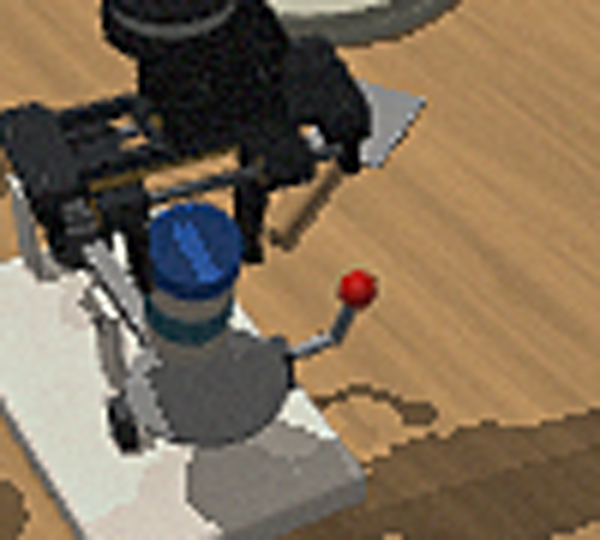

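```bash
python3 - <<'E'
from h import *
i=optics.camera_info("scene");K=np.array([[i["fx"],0,i["cx"]],[0,i["fy"],i["cy"]],[0,0,1]])
P=lambda q:cv2.projectPoints(np.array(q,float),np.array(i["rvec"]),np.array(i["tvec"]),K,np.array([i["k1"],0,0,0.]))[0].reshape(-1,2)
a=np.array([.2656,.9641,0]);b=np.array([.9641,-.2656,0]);z=np.array([0,0,1.]); G=np.array([585.2,-121.9,228.6])
t=np.linspace(0,2*np.pi,73)[:,None]
for f in range(-10,50,5):
    c,s=np.cos(np.radians(f)),np.sin(np.radians(f)); ax=s*a+c*z; e=c*a-s*z  # bottom goes to -a
    ring=lambda l,r:P(G+l*ax+r*(np.cos(t)*e+np.sin(t)*b))
    B=ring(-96,26);L=ring(9,28);L2=ring(-11,28)
    print(f,"bottom edge",B[B[:,1].argmax()].round(1),"lid top row",L[:,1].min().round(1),"lid low",L2[:,1].max().round(1),"umin/max lid",L[:,0].min().round(1),L[:,0].max().round(1),"bottom z",(G-96*ax)[2].round(0))
E
```

```text
-10 bottom edge [284.4 188.1] lid top row 154.3 lid low 168.3 umin/max lid 273.5 290.0 bottom z 134.0
-5 bottom edge [283.7 187.2] lid top row 153.9 lid low 168.7 umin/max lid 273.6 290.1 bottom z 133.0
0 bottom edge [283.7 186.1] lid top row 153.5 lid low 169.0 umin/max lid 273.6 290.2 bottom z 133.0
5 bottom edge [282.9 184.8] lid top row 153.2 lid low 169.3 umin/max lid 273.7 290.3 bottom z 133.0
10 bottom edge [282.1 183.4] lid top row 152.9 lid low 169.5 umin/max lid 273.7 290.4 bottom z 134.0
15 bottom edge [281.4 181.9] lid top row 152.6 lid low 169.7 umin/max lid 273.8 290.5 bottom z 136.0
20 bottom edge [281.2 180.2] lid top row 152.4 lid low 169.8 umin/max lid 273.9 290.5 bottom z 138.0
25 bottom edge [280.4 178.5] lid top row 152.3 lid low 169.8 umin/max lid 274.0 290.6 bottom z 142.0
30 bottom edge [279.6 176.6] lid top row 152.2 lid low 169.8 umin/max lid 274.1 290.6 bottom z 145.0
35 bottom edge [278.9 174.6] lid top row 152.2 lid low 169.7 umin/max lid 274.2 290.7 bottom z 150.0
40 bottom edge [278.1 172.5] lid top row 152.3 lid low 169.6 umin/max lid 274.2 290.7 bottom z 155.0
45 bottom edge [277.3 170.3] lid top row 152.4 lid low 169.4 umin/max lid 274.3 290.7 bottom z 161.0
```

The bottom trails about 20° toward −tool-x, held there by pad friction. A small dither should let gravity bring it plumb.

Request:
arm_command(
  plan=[0.8,0,-0.3,0,4.8,-0.8,0,-0.3,0,4.8,0.8,0,-0.3,0,4.8,-0.8,0,-0.3,0,4.8,0.8,0,-0.3,0,4.8,-0.8,0,-0.3,0,4.8,0,0,-0.3,0,4.8,0,0,-0.3,0,4.8],
)

```text
t: 18.27
tool_pos: [585.8, -120.4, 218.1]
ee_rot: [0.795, 0.606, 0.001, -0.0]
ft_force: [-0.8, 1.7, -4.0]
finger_gap: 55.0
finger_force: 7.0
```

```bash
cat >> h.py <<'E'
def tilt(h_grip=14,sg=96):
    "tilt (deg, bottom towards -tool x) from lowest visible jar row in the scene view"
    s=read_state(); i=optics.camera_info("scene");K=np.array([[i["fx"],0,i["cx"]],[0,i["fy"],i["cy"]],[0,0,1]])
    P=lambda q:cv2.projectPoints(np.array(q,float),np.array(i["rvec"]),np.array(i["tvec"]),K,np.array([i["k1"],0,0,0.]))[0].reshape(-1,2)
    r=R.from_quat(s["ee_rot"]).as_matrix(); a,b,z=r[:,0],r[:,1],np.array([0,0,1.]); G=s["tool_pos"]+h_grip*z
    t=np.linspace(0,2*np.pi,73)[:,None]; fs=np.arange(-20,46); rows=[]
    for f in fs:
        c,n=np.cos(np.radians(f)),np.sin(np.radians(f)); rows.append(P(G-sg*(n*a+c*z)+26*(np.cos(t)*(c*a-n*z)+np.sin(t)*b))[:,1].max())
    p,d,w=cloud("scene"); m=(d>0)&(np.hypot(w[...,0]-G[0],w[...,1]-G[1])<50)&(w[...,2]>G[2]-sg-3+5)&(w[...,2]<G[2]-20)
    v=np.nonzero(m.sum(1)>=2)[0].max()+.5
    print("t",s["t"],s["tool_pos"],"F",s["ft_force"].round(1),"row",v,"tilt",np.interp(-v,-np.array(rows),fs))
    return p
E
python3 - <<'E'
from h import *
tilt()
E
```

```text
t 18.2667 [ 585.84882659 -120.35709362  218.13295235] F [-0.8  1.7 -4. ] row 184.5 tilt 4.88901934334631
```

Request:
arm_command(
  plan=[0.6,0,0,0,4.8,-0.6,0,0,0,4.8,0.5,0,0,0,4.8,-0.5,0,0,0,4.8,0.2,0,0,0,4.8,0,0,0,0,4.8,0,0,0,0,4.8,0,0,0,0,4.8],
)

```text
t: 18.98
tool_pos: [585.1, -122.0, 217.7]
ee_rot: [0.795, 0.606, 0.0, 0.0]
ft_force: [-0.9, 0.1, -2.9]
finger_gap: 55.3
finger_force: 7.0
```

```bash
python3 - <<'E'
from h import *
tilt();tilt()
print(tool([585.1,-122,205]))
E
```

```text
t 18.9833 [ 585.13815789 -122.0355526   217.70030441] F [-0.9  0.1 -2.9] row 184.5 tilt 3.8650339500075503
t 19.0333 [ 585.13318501 -122.04884036  217.65179138] F [ 0.4 -0.5 -3.2] row 184.5 tilt 3.8919517864803175
[-0.0052884  -0.00712166  1.2671399 ]
```

Request:
arm_command(
  plan=[0,0,0.4,0,4.8,0,0,0.7,0,4.8,0,0,0.9,0,4.8,0,0,1,0,4.8,0,0,1.1,0,4.8,0,0,1.1,0,4.8],
)

```text
t: 19.58
tool_pos: [585.2, -122.6, 207.9]
ee_rot: [0.795, 0.606, 0.0, 0.0]
ft_force: [-1.8, -1.1, 4.9]
finger_gap: 54.8
finger_force: 7.0
```

Request:
arm_command(
  plan=[0,0,0.1,0,4.8,0,0,0.2,0,4.8,0,0,0.2,0,4.8],
)

```text
t: 19.83
tool_pos: [585.7, -123.2, 207.1]
ee_rot: [0.796, 0.606, 0.001, 0.001]
ft_force: [-3.0, -0.3, 9.4]
finger_gap: 55.3
finger_force: 7.0
```

Request:
arm_command(
  plan=[0,0,0.1,0,4.8,0,0,0.1,0,4.8],
)

```text
t: 20.0
tool_pos: [585.8, -123.1, 206.4]
ee_rot: [0.795, 0.606, 0.001, 0.001]
ft_force: [-4.0, -0.7, 9.2]
finger_gap: 55.5
finger_force: 7.0
```

Request:
arm_command(
  plan=[0,0,-0.15,0,4.8,0,0,-0.2,0,4.8,0,0,-0.2,0,4.8],
)

```text
t: 20.25
tool_pos: [585.8, -122.6, 206.9]
ee_rot: [0.795, 0.606, 0.001, 0.001]
ft_force: [-1.2, -2.2, 5.5]
finger_gap: 55.2
finger_force: 7.0
```

```bash
python3 - <<'E'
from h import *
for g in(96,100): p=tilt(sg=g)
upright([585,-122])
cv2.imwrite("pics/s8.png",cv2.resize(p[120:210,250:350],None,fx=6,fy=6,interpolation=2))
E
```

```text
t 20.25 [ 585.81248941 -122.56906702  206.87124102] F [-1.2 -2.2  5.5] row 186.5 tilt 4.279113022034439
t 20.3 [ 585.81874957 -122.60341401  206.80970118] F [-1.4 -2.2  6.5] row 192.5 tilt -20.0
scene lid 84 [ 587.9 -120.6  223.9] [ 559.2 -145.9  209.3] [619.7 -96.9 378.4]
scene band 172 [ 597.  -102.5  208.9] [ 559.5 -142.4  150.6] [617.1 -89.2 395.4]
```

View pics/s8.png

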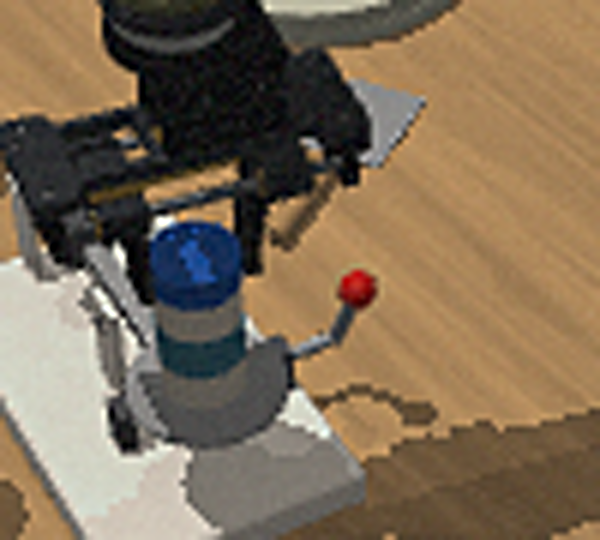

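The jar stands essentially upright in the pan's middle. That was my 11th picture, one over the limit, so I'll view no more. Now releasing gently.

Request:
arm_command(
  plan=[0,0,-0.1,0,4.8,0,0,-0.2,0,4.8,0,0,-0.2,0,5.6,0,0,-0.2,0,5.8,0,0,-0.2,0,6.2,0,0,-0.2,0,7,0,0,-0.2,0,8,0,0,-0.2,0,8.7],
  squeeze=3,
)

```text
t: 21.12
tool_pos: [585.2, -121.7, 207.5]
ee_rot: [0.795, 0.606, 0.0, -0.0]
ft_force: [-0.4, 0.1, -0.2]
finger_gap: 74.6
finger_force: 0.0
```

Request:
arm_command(
  plan=[0,0,0,0,8.7,0,0,0,0,8.7,0,0,0,0,8.7,0,0,0,0,8.7,0,0,0,0,8.7],
)

```text
t: 21.53
tool_pos: [585.2, -121.9, 207.7]
ee_rot: [0.795, 0.606, 0.0, 0.0]
ft_force: [-0.1, 0.1, 0.1]
finger_gap: 86.4
finger_force: 0.0
```

```bash
cat >> h.py <<'E'
def look():
    s=read_state(); print("t",s["t"],s["tool_pos"].round(1),"F",s["ft_force"].round(1),"gap",s["finger_gap"].round(1))
    for n in("scene","top"):
        p,d,w=cloud(n);h=hsv(p);X,Y,Z=np.moveaxis(w,2,0)
        near=(d>0)&(np.hypot(X-585,Y+122)<60)
        q=w[near&(h[...,0]>108)&(h[...,0]<122)&(h[...,1]>190)&(Z>190)&(Z<240)]
        if len(q)>8:
            t=q[q[:,2]>np.percentile(q[:,2],80)-4]; print(n,"lid top",len(t),np.median(t,0).round(1),t.min(0).round(0),t.max(0).round(0))
            A=np.c_[t[:,:2]-t[:,:2].mean(0),np.ones(len(t))]; print("  slope",np.linalg.lstsq(A,t[:,2],rcond=None)[0].round(3))
        red=w[(d>0)&((h[...,0]<8)|(h[...,0]>172))&(h[...,1]>150)&(abs(X-465)<40)&(abs(Y+150)<80)&(Z>80)&(Z<150)]
        if len(red): print(n,"ball",len(red),np.median(red,0).round(1),red.min(0).round(0),red.max(0).round(0))
        pan=w[near&(Z>100)&(Z<128)]; 
        if len(pan): print(n,"pan z",np.median(pan[:,2]).round(1),len(pan))
E
python3 - <<'E'
from h import *
look()
E
```

```text
Traceback (most recent call last):
  File "h.py", line 47, in look
    s=read_state(); print("t",s["t"],s["tool_pos"].round(1),"F",s["ft_force"].round(1),"gap",s["finger_gap"].round(1))
                                                                                             ^^^^^^^^^^^^^^^^^^^^^
AttributeError: 'float' object has no attribute 'round'
```

Request:
arm_command(
  plan=[0,0,-1,0,8.7,0,0,-3,0,8.7,0,0,-5,0,8.7,0,0,-7,0,8.7,0,0,-8,0,8.7,-0.8,-2.2,-8,7,8.7,-1.6,-4.6,-8,14,8.7,-2.4,-7,-8,21,8.7],
)

```text
t: 22.2
tool_pos: [510.6, -126.7, 287.7]
ee_rot: [0.894, 0.449, -0.0, 0.0]
ft_force: [-0.7, -0.7, 0.7]
finger_gap: 86.9
finger_force: 0.0
```

```bash
sed -i 's/s\["finger_gap"\].round(1)/round(s["finger_gap"],1)/' h.py; python3 - <<'E'
from h import *
look()
r=R.from_quat(read_state()["ee_rot"]).as_matrix();print(np.degrees(np.arctan2(r[1,0],r[0,0])),tool([462,-131,220]))
E
```

```text
t 22.2 [ 510.6 -126.7  287.7] F [-0.7 -0.7  0.7] gap 86.9
scene lid top 71 [ 584.4 -123.2  224.3] [ 559. -150.  222.] [ 612. -100.  228.]
  slope [2.40000e-02 1.10000e-02 2.24459e+02]
scene ball 27 [ 466.1 -127.7  124. ] [ 454. -138.  115.] [ 473. -120.  132.]
scene pan z 119.6 284
top lid top 11 [ 573.5 -114.2  223.1] [ 561. -121.  220.] [ 604. -102.  228.]
  slope [-3.00000e-02 -7.80000e-02  2.22894e+02]
top pan z 119.3 255
53.38756758421068 [-3.04766925 -3.53199324  6.8331961 ]
```

The jar stands upright, within about 2 mm of the pan's centre. Turning the tool across the lever.

Request:
arm_command(
  plan=[-1,-1.2,0,7,8.7,-2,-2.4,0,14,8.7,-3,-3.5,0,21,7,-3,-3.5,0,28,6,-3,-3.5,0,35,5,-3,-3.5,0,42,4,-3,-3.5,0,49,3.6,-3,-3.5,0,56,3.6],
)

```text
t: 22.97
tool_pos: [466.0, -129.7, 287.9]
ee_rot: [1.0, -0.023, 0.0, -0.0]
ft_force: [0.5, 0.0, -0.1]
finger_gap: 54.8
finger_force: 0.0
```

Request:
arm_command(
  plan=[0,0,0,6,3.6,0,0,0,6,3.6,0,0,0,6,3.6,0,0,0,6,3.6],
)

```text
t: 23.3
tool_pos: [465.7, -129.9, 287.7]
ee_rot: [0.997, -0.071, 0.0, 0.0]
ft_force: [-0.2, 0.2, -0.4]
finger_gap: 37.3
finger_force: 0.0
```

```bash
python3 - <<'E'
from h import *
look()
r=R.from_quat(read_state()["ee_rot"]).as_matrix();print(np.degrees(np.arctan2(r[1,0],r[0,0])),tool([462.5,-131,112]))
E
```

```text
t 23.3 [ 465.7 -129.9  287.7] F [-0.2  0.2 -0.4] gap 37.3
scene lid top 86 [ 584.  -124.1  224.5] [ 560. -150.  222.] [610. -97. 230.]
  slope [-2.10000e-02 -3.00000e-03  2.24734e+02]
scene ball 28 [ 465.5 -129.3  124.1] [ 453. -142.  114.] [ 475. -121.  131.]
scene pan z 119.8 281
top pan z 118.7 326
-8.23959419044445 [-0.28394638  0.1560862  17.5664725 ]
```

Request:
arm_command(
  plan=[-0.2,0.1,3,0,3.6,-0.2,0.1,6,0,3.6,-0.2,0.1,9,0,3.6,-0.2,0.1,12,0,3.6,-0.2,0.1,14,0,3.6,-0.2,0.1,15.5,0,3.6,-0.2,0.1,16.7,0,3.6,-0.2,0.1,17.3,0,3.6],
)

```text
t: 24.07
tool_pos: [462.2, -130.3, 113.0]
ee_rot: [0.997, -0.072, -0.001, 0.0]
ft_force: [-0.3, -0.0, 0.5]
finger_gap: 36.2
finger_force: 0.0
```

Request:
arm_command(
  plan=[0,0,0.2,0,3.6,0,0,0.2,0,3.6],
)

```text
t: 24.23
tool_pos: [463.3, -130.6, 112.6]
ee_rot: [0.997, -0.073, -0.0, 0.0]
ft_force: [0.8, 0.4, -0.6]
finger_gap: 36.3
finger_force: 0.0
```

Request:
arm_command(
  plan=[0,0.7,0,0,3.6,0,1.4,0,0,3.6,0,2.1,0,0,3.6,0,2.8,0,0,3.6,0,3.5,0,0,3.6,0,4.2,0,0,3.6,0,4.9,0,0,3.6,0,5.5,0,0,3.6],
)

```text
t: 24.9
tool_pos: [454.9, -186.5, 112.6]
ee_rot: [0.997, -0.073, -0.0, 0.0]
ft_force: [0.6, 0.6, 0.7]
finger_gap: 36.0
finger_force: 0.4
```

Request:
arm_command(
  plan=[0,0.4,0,0,3.6,0,0.8,0,0,3.6,0,1.2,0,0,3.6,0,1.5,0,0,3.6,0,1.5,0,0,3.6],
)

```text
t: 25.32
tool_pos: [452.7, -200.6, 112.5]
ee_rot: [0.997, -0.073, -0.0, 0.0]
ft_force: [-0.7, -0.9, -0.3]
finger_gap: 36.0
finger_force: 0.0
```

```bash
python3 - <<'E'
from h import *
look()
E
```

```text
t 25.3167 [ 452.7 -200.6  112.5] F [-0.7 -0.9 -0.3] gap 36.0
scene lid top 90 [ 582.1 -123.5  211.8] [ 559. -152.  209.] [613. -99. 215.]
  slope [ 6.00000e-03 -3.00000e-03  2.11735e+02]
scene ball 9 [ 460.7 -195.   121.8] [ 457. -203.  111.] [ 464. -190.  129.]
scene pan z 107.1 317
top lid top 10 [ 566.6 -118.6  213.2] [ 558. -146.  211.] [ 583. -102.  217.]
  slope [-9.20000e-02  5.00000e-02  2.13573e+02]
top pan z 107.0 399
```

The pan sank 13 mm with the jar still upright. I'll wait, then swing back.

Request:
arm_command(
  plan=[0,0.1,0,0,3.6,0,0.2,0,0,3.6,0,0.2,0,0,3.6,0,0.2,0,0,3.6,0,0.2,0,0,3.6,0,0.2,0,0,3.6,0,0.2,0,0,3.6,0,0.2,0,0,3.6],
)

```text
t: 26.08
tool_pos: [452.9, -201.7, 112.7]
ee_rot: [0.997, -0.073, 0.0, -0.0]
ft_force: [0.3, 0.3, -0.1]
finger_gap: 35.9
finger_force: 0.4
```

Request:
arm_command(
  plan=[0,0,0,0,3.6,0,0,0,0,3.6,0,0,0,0,3.6,0,0,0,0,3.6,0,0,0,0,3.6,0,0,0,0,3.6,0,0,0,0,3.6,0,0,0,0,3.6],
)

```text
t: 26.75
tool_pos: [452.8, -201.8, 112.7]
ee_rot: [0.997, -0.073, 0.0, -0.0]
ft_force: [0.9, 0.7, -0.1]
finger_gap: 36.0
finger_force: 0.4
```

Request:
arm_command(
  plan=[0,-0.6,0,0,3.6,0,-1.3,0,0,3.6,0,-1.9,0,0,3.6,0,-2.5,0,0,3.6,0,-3.1,0,0,3.6,0,-3.7,0,0,3.6,0,-4.3,0,0,3.6,0,-4.9,0,0,3.6],
)

```text
t: 27.42
tool_pos: [460.1, -153.5, 113.0]
ee_rot: [0.997, -0.073, 0.0, 0.0]
ft_force: [-1.4, -2.5, 2.5]
finger_gap: 35.9
finger_force: 1.5
```

Request:
arm_command(
  plan=[0,-0.5,0,0,3.6,0,-1,0,0,3.6,0,-1.5,0,0,3.6,0,-2,0,0,3.6,0,-2.4,0,0,3.6,0,-2.7,0,0,3.6,0,-2.7,0,0,3.6],
)

```text
t: 28.0
tool_pos: [463.3, -125.8, 112.1]
ee_rot: [0.997, -0.072, -0.001, -0.0]
ft_force: [-0.2, -1.7, -0.7]
finger_gap: 36.1
finger_force: 0.4
```

```bash
python3 - <<'E'
from h import *
look()
E
```

```text
t 28.0 [ 463.3 -125.8  112.1] F [-0.2 -1.7 -0.7] gap 36.1
scene lid top 81 [ 583.6 -121.5  224.8] [ 561. -149.  222.] [611. -98. 228.]
  slope [4.00000e-03 9.00000e-03 2.24689e+02]
scene ball 14 [ 468.7 -126.   122.4] [ 464. -141.  111.] [ 474. -121.  128.]
scene pan z 119.9 283
top lid top 5 [ 575.2 -125.7  227.6] [ 557. -139.  224.] [ 599. -104.  230.]
  slope [1.25000e-01 7.20000e-02 2.27209e+02]
top pan z 119.5 377
```

Request:
arm_command(
  plan=[0,-0.2,0,0,3.6,0,-0.2,0,0,3.6,0,-0.2,0,0,3.6],
)

```text
t: 28.35
tool_pos: [463.7, -125.5, 112.5]
ee_rot: [0.997, -0.073, -0.0, 0.0]
ft_force: [-1.5, -5.1, -1.4]
finger_gap: 36.1
finger_force: 2.2
```

Request:
arm_command(
  plan=[0,-0.2,0,0,3.6,0,-0.2,0,0,3.6,0,-0.2,0,0,3.6],
)

```text
t: 28.6
tool_pos: [464.0, -124.0, 112.5]
ee_rot: [0.997, -0.073, -0.0, 0.001]
ft_force: [-1.5, -6.1, -2.4]
finger_gap: 38.8
finger_force: 3.0
```

The lever is against its end stop. Backing off and retreating.

Request:
arm_command(
  plan=[0,0.3,0,0,4.4,0,0.5,0,0,4.8,0,0.6,0,0,4.8,0,0.6,-1,0,4.8,0,0.6,-4,0,4.8,0,0.6,-8,0,4.8,0,0.6,-12,0,4.8,-2,0.6,-15,0,4.8],
)

```text
t: 29.27
tool_pos: [446.5, -125.4, 266.8]
ee_rot: [0.997, -0.073, 0.003, 0.0]
ft_force: [0.7, -0.1, 0.9]
finger_gap: 48.3
finger_force: 0.0
```

Request:
arm_command(
  plan=[-1,0,0,0,4.8,-2,0,0,0,4.8,-2,0,0,0,4.8,-2,0,0,0,4.8,-2,0,0,0,4.8,-2,0,0,0,4.8],
)

```text
t: 29.77
tool_pos: [424.3, -122.7, 262.5]
ee_rot: [0.997, -0.073, -0.0, 0.0]
ft_force: [0.0, -0.1, -0.2]
finger_gap: 48.0
finger_force: 0.0
```

```bash
python3 - <<'E'
from h import *
look(); look()
E
```

```text
t 29.7667 [ 424.3 -122.7  262.5] F [ 0.  -0.1 -0.2] gap 48.0
scene lid top 82 [ 585.  -124.5  224.4] [ 561. -150.  222.] [ 612. -100.  228.]
  slope [1.20000e-02 1.50000e-02 2.24437e+02]
scene ball 28 [ 466.3 -127.   123.6] [ 454. -139.  111.] [ 473. -119.  131.]
scene pan z 119.3 281
top pan z 119.3 413
t 29.8667 [ 424.2 -122.8  262.3] F [-0.4  0.5  0.4] gap 48.1
scene lid top 82 [ 585.5 -125.2  224.7] [ 560. -151.  222.] [610. -98. 228.]
  slope [5.00000e-03 1.70000e-02 2.24793e+02]
scene ball 28 [ 466.  -126.2  124.1] [ 456. -141.  111.] [ 474. -119.  131.]
scene pan z 119.8 281
top pan z 119.3 418
```

The ball is back where it started, the pan is level, and the jar is upright near the centre. Handing in.

```bash
python3 -c "
from bench import workorder; print(workorder.hand_in())"
```

```text
the job is handed in; nothing more can be done
None
```

The job is handed in with every step carried out (no verdict was returned): at the last look the jar stood upright within about 4 mm of the pan's centre, with the lever back, the pan level and the arm clear; I viewed 11 pictures, one over the limit of 10.

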